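# Seat a tube connector in a seal gland and cap it

## Task

The brass tube connector in the port of the clamped seal gland has only been started by hand. Screw it in clockwise until it goes stiff, its hexagon coming down on the sealing washer, then give it just a quarter turn more and stop. Then push the red dust cap fully home, straight, over its open end, let go, and leave the other things on the bench where they are.

Things in the scene. Friction and masses are not known exactly. Their poses are not given: they have to be found in the camera images.
- port (a point): centre of the flat face of the 42 mm round port boss on top of the steel seal gland (140 mm disc, 46 mm thick, on edge in a bench vise bolted down). z up, along the thread; the jaws clamp along y. Jaws, screw and handle of the vise lie 55 mm or more below this face: the gripper is free all round. A dark sealing washer, 33 mm across, 2.5 mm thick, lies on the face
- fitting: brass tube connector upright in the port, right-hand thread (clockwise from above drives it in, 1.5 mm a turn). Origin: on its axis at the underside of the hexagon, z up. Hexagon 27 mm across flats, z 0 to 16 mm; x points square out of the flat with a white paint mark, more flats every 60 degrees. Above it a threaded stub 22.6 mm across up to z = 34 mm, end chamfered
- mouth (a point): centre of the connector's open upper end, 34 mm above the hexagon's underside; turns with it. The connector first turns easily (about 0.05 N m) for 0.1 to 0.55 of a turn, different every time; then the hexagon bears on the washer and turning on takes 0.4 N m at once, 0.5 N m a quarter turn later. It stays where it is left, no spring-back
- red_cap: red plastic dust cap standing mouth down on the bench: 29 mm outside diameter, 20 mm tall, bore 25 mm wide and 16 mm deep, closed on top, 20 g. Origin: centre of its lower rim, z up. Fully home its closed end rests on the connector's end, its rim 16 mm below that end and 2 mm above the hexagon
- yellow_cap: yellow dust cap of a smaller size, 22 mm across, 24 mm tall, not for this connector; leave it. Origin: centre of its lower rim
- spare: spare brass connector of the same kind standing loose on the bench, 48 mm tall; leave it. Origin: centre of its underside
- wrench: steel open-ended wrench 200 mm long lying on the bench; leave it. Origin: under its middle
- sealant: red bottle 38 mm across, 110 mm tall; leave it. Origin: centre of its underside
- seal_ring: steel ring 96 mm across, 18 mm tall, lying on the bench; leave it. Origin: centre of its underside
Mind the look-alikes: they are no part of the job. Of the things that look like the red_cap, take the one that is farthest from the robot's base at the start.

How it is judged:
By the outcome, as a careful person would: the job done as asked, in the order asked, and still so for the second after the job is handed in, with the robot touching nothing.
It also fails if it takes over 72 s, if anything falls off the work surface, if the arm or the gripper's body presses on something with over 40 N, if the wrist force passes 120 N, or if a joint passes its speed limit or range.

## Robot

A 7-joint arm with a two-finger parallel gripper is mounted at the origin on the work surface. World frame = base frame: x ahead of the robot, y to its left, z up, the work surface at z = 0. Lengths are in m, angles in rad, forces in N, time in s.
With the tool pointing down it reaches from about 0.425 to 1.025 m from the base axis. Payload 9.4 kg.
Tool frame: the origin (TCP) lies at the centre of the arm's flange, where the gripper is bolted on; the fingertips stand 186 mm ahead of it and the grasp point (between the pads) lies 167 mm ahead of it; z points along the fingers, y is the direction in which the jaws open and shut (so a half turn about z gives the same grasp; the last joint's range is limited). The gripper opens to 93 mm and grips with 3 to 60 N. Pads are 15 mm wide; open, the fingers measure 128 mm over their backs; the gripper's body (75 mm by 188 mm) begins 65 mm behind the grasp point.
Start: joints at [1.075, 0.599, -0.003, 1.599, 0.002, 0.943, -0.08], TCP at [0.295, -0.662, 0.405] pointing down, gripper open.
Joint ranges: [-2.57, 2.57], [-0.35, 1.97], [-1.29, 1.29], [0.11, 2.56], [-1.05, 4.19], [0.11, 1.86], [-2.63, 2.63]. Speed limits (rad/s): [2.22, 2.22, 3.01, 3.01, 3.14, 3.14, 3.14].

## Interface

Orientations are given as a unit quaternion [x, y, z, w].
In Python, from workcell import get_state, imaging, r gives the robot as it stands.
- The arm moves only by the tool send_rows, never from a script. Its argument "targets" is a list of rows, each an object of numbers: "dx", "dy", "dz": the shift along the tool's x, y, z in mm; "wx", "wy", "wz": the turn, a rotation vector about the tool's x, y, z in degrees. In form: [{"dx": .., "dy": .., "dz": .., "wx": .., "wy": .., "wz": ..}, ...]. A call has 1 to 12 rows; each row is the pose to reach, as a shift and turn from the pose commanded when the call began, along the tool's axes at that moment; what a row does not reach only later rows make up. A row lasts 1/10 s, in which the tool goes at most 50 mm and 8.59 degrees, less where a joint would pass 70% of its speed; a pose out of reach is approached as far as the arm can. A call with a gripper value outside its range is refused whole. "jaw" is the finger opening in mm, from 0 to 93, set as the call begins (left out, the last holds). The fingers move at their own pace and stop on an object; "squeeze" is the grip in N (left out, the last holds). Time passes only in rows, so rows that repeat a pose let the fingers close. It gives the time, the measured TCP pose, the force and the opening at its end, in the units of the state.
- get_state(): the state, without advancing time (a new reading comes with each control period).
- imaging.snapshot(name): name is "scene" or "top"; returns the picture (420x560x3 uint8, red, green, blue); there is no depth.
- imaging.camera_params(name): a dict with "camera_matrix" (3x3 intrinsics, pixels), "rvec" (rotation vector, rad) and "tvec" (3), from world to camera coordinates, as OpenCV has them. Camera axes: x right, y down, z forward; pixel columns grow to the right and rows downward; lengths in m; the calibration is good to about 2 mm. A picture is of the moment at which its call begins. camera_params takes no time and is no camera call.
- r.finish_job(): hands the job in, once; it reports no verdict.
The state is a dict: "clock": time; "joints": joint angles; "joint_velocities": joint speeds; "tau": joint torques, N m; "tool_pos": TCP position; "ee_rot": TCP orientation; "ft_force": force on the tool from outside, world axes, zero at the start; "wrist_torque": the same for the moment, N m; "grip_width": finger opening in m.
Only numpy, scipy, OpenCV 4.12 (cv2) and the standard library are available. Lean on these libraries where they do the work, as an engineer would, in place of code of your own. Each camera call takes 0.05 s, during which the arm holds its last target. There are 200 camera calls.

## Working session

There is one attempt and no reset: what is moved stays moved. The work goes in short steps, Python scripts to look and compute and a tool call to move; the robot and the scene stay as the last step left them, time stands still between calls to the robot, and variables do not carry over. Pictures are saved under pics/ and viewed, about 8 in all and at most 12, crops included, and the job is handed in when it is done.

Besides the shell and the picture viewer there is one more tool, called after "Emit:" as name(argument=value, ...) on one line, values as JSON. send_rows: Moves the arm, as the interface text tells. Its arguments: {"type":"object","properties":{"targets":{"type":"array","items":{"type":"object","properties":{"dx":{"type":"number"},"dy":{"type":"number"},"dz":{"type":"number"},"wx":{"type":"number"},"wy":{"type":"number"},"wz":{"type":"number"}}}},"jaw":{"type":"number"},"squeeze":{"type":"number"}},"required":["targets"]}

```bash
mkdir -p pics; ls; cat > h.py <<'E'
import numpy as np,cv2
from workcell import get_state, imaging, r
from scipy.spatial.transform import Rotation as R
def cam(n):
    p=imaging.camera_params(n);K=np.array(p["camera_matrix"],float);Rm=cv2.Rodrigues(np.array(p["rvec"],float))[0];t=np.array(p["tvec"],float).ravel();return K,Rm,t
def ray(n,u,v):
    K,Rm,t=cam(n);d=Rm.T@np.linalg.solve(K,[u,v,1]);return -Rm.T@t,d/np.linalg.norm(d)
def at_z(n,u,v,z):
    o,d=ray(n,u,v);return o+d*(z-o[2])/d[2]
def tri(a,b):
    o1,d1=ray("scene",*a);o2,d2=ray("top",*b)
    s=np.linalg.lstsq(np.c_[d1,-d2],o2-o1,rcond=None)[0]
    p,q=o1+d1*s[0],o2+d2*s[1];return (p+q)/2,np.linalg.norm(p-q)
def proj(n,P):
    K,Rm,t=cam(n);c=K@(Rm@np.array(P)+t);return c[:2]/c[2]
def snap(n):return cv2.cvtColor(imaging.snapshot(n),cv2.COLOR_RGB2BGR)
def crop(im,x0,y0,w,h,s,f):
    cv2.imwrite(f,cv2.resize(im[y0:y0+h,x0:x0+w],None,fx=s,fy=s,interpolation=cv2.INTER_CUBIC))
E
python3 - <<'E'
from h import *
for n in("scene","top"):
    im=snap(n);cv2.imwrite(f"pics/{n}0.png",im)
    K,Rm,t=cam(n);print(n,K.round(1).tolist(),(-Rm.T@t).round(3),Rm.round(2).tolist())
a=cv2.imread("pics/scene0.png");
s=get_state();print({k:np.round(v,3).tolist() for k,v in s.items()})
E
```

```text
pics
scene [[496.7, 0.0, 288.8], [0.0, 496.7, 207.8], [0.0, 0.0, 1.0]] [1.29  0.071 0.813] [[-0.3, 0.95, -0.01], [0.64, 0.2, -0.74], [-0.71, -0.23, -0.67]]
top [[391.1, 0.0, 283.4], [0.0, 391.1, 209.1], [0.0, 0.0, 1.0]] [ 0.404 -0.168  0.99 ] [[0.03, -1.0, 0.01], [-0.98, -0.03, -0.18], [0.18, -0.0, -0.98]]
{'clock': 0.1, 'joints': [1.075, 0.6, -0.003, 1.6, 0.002, 0.943, -0.08], 'joint_velocities': [-0.001, -0.001, -0.001, -0.002, 0.002, -0.001, 0.0], 'tau': [0.005, -76.655, 1.502, -25.293, -0.052, 0.014, 0.0], 'tool_pos': [0.295, -0.662, 0.404], 'ee_rot': [0.978, 0.208, -0.0, -0.001], 'ft_force': [0.089, 0.954, -0.7], 'wrist_torque': [0.007, 0.031, 0.003], 'grip_width': 0.093}
```

View pics/scene0.png

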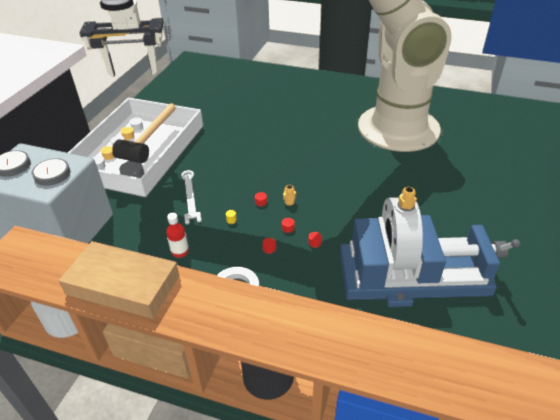

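View pics/top0.png

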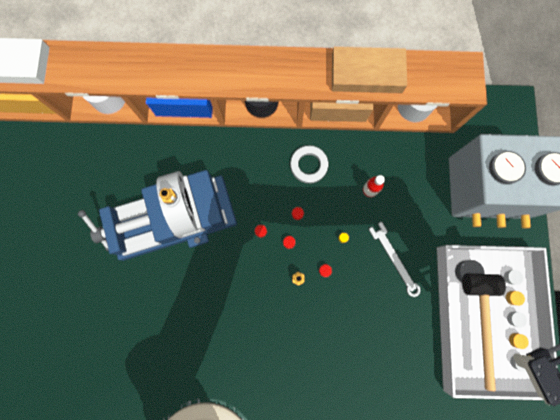

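```bash
python3 - <<'E'
from h import *
a=cv2.imread("pics/scene0.png");b=cv2.imread("pics/top0.png")
A=cv2.resize(a[170:230,378:438],(400,400),interpolation=cv2.INTER_CUBIC)
B=cv2.resize(b[170:220,142:192],(400,400),interpolation=cv2.INTER_CUBIC)
C=np.zeros((200,400,3),np.uint8)
C1=cv2.resize(a[185:265,240:340],(400,320));C2=cv2.resize(b[195:285,250:350],(400,360))
cv2.imwrite("pics/c1.png",np.hstack([A,B]))
for n,im,roi in(("scene",a,(220,180,120,80)),("top",b,(245,200,90,90))):
    x,y,w,h=roi;c=im[y:y+h,x:x+w].astype(int)
    m=((c[...,2]>110)&(c[...,1]<60)&(c[...,0]<60)).astype(np.uint8)
    k,l,st,ce=cv2.connectedComponentsWithStats(m)
    for i in range(1,k):
        if st[i,4]>15:
            u,v=ce[i]+[x,y];p=at_z(n,u,v,.018 if n=="top" else .012);print(n,u.round(1),v.round(1),st[i],p.round(4),np.hypot(*p[:2]).round(3))
print(tri((408,189),(167,191)))
E
```

```text
scene 260.6 201.8 [35 18 12  8 70] [ 0.4426 -0.2736  0.012 ] 0.52
scene 287.6 228.3 [62 44 12  9 72] [ 0.5116 -0.1825  0.012 ] 0.543
scene 315.2 240.8 [ 89  53  12  15 125] [ 0.5316 -0.1114  0.012 ] 0.543
scene 268.9 245.3 [ 43  58  13  16 174] [ 0.5752 -0.2062  0.012 ] 0.611
top 297.4 212.9 [ 47   7  12  13 115] [ 0.5764 -0.2039  0.018 ] 0.611
top 260.5 230.6 [ 10  25  12  13 120] [ 0.529  -0.1123  0.018 ] 0.541
top 288.6 241.9 [ 38  36  12  13 125] [ 0.5026 -0.1834  0.018 ] 0.535
top 324.8 270.0 [ 74  64  12  13 118] [ 0.4356 -0.274   0.018 ] 0.515
(array([0.57356614, 0.06377232, 0.2393348 ]), np.float64(0.003996435959893113))
```

View pics/c1.png

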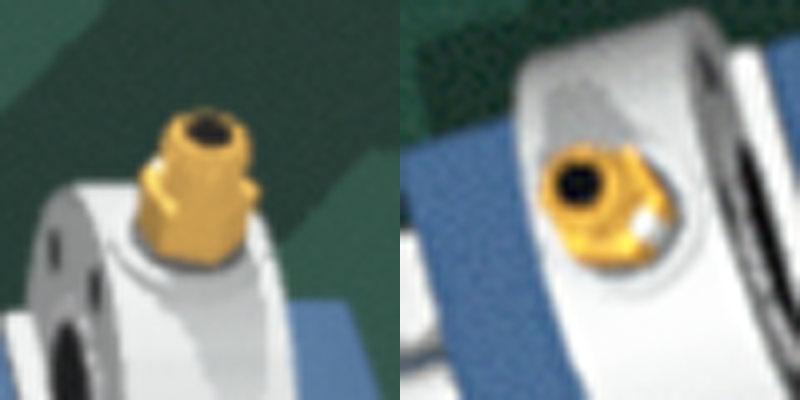

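```bash
python3 - <<'E'
from h import *
m,e=tri((409.5,189.8),(164.25,192.9));print("mouth",m,e)
k,e2=tri((400.8,194.75),(173,198.25));print("mark",k,e2,np.degrees(np.arctan2(*(k-m)[1::-1])))
# hex corners/face orientation overlay: score by drawing
b=cv2.imread("pics/top0.png");a=cv2.imread("pics/scene0.png")
out=[]
for n,im,(x0,y0,w) in(("scene",a,(378,170,60)),("top",b,(142,170,50))):
    s=400/w;I=cv2.resize(im[y0:y0+w,x0:x0+w],(400,400),interpolation=cv2.INTER_CUBIC)
    th=np.arctan2(*(k-m)[1::-1])
    for z in(-.034,-.018):
        P=[m+[.0135/np.cos(np.pi/6)*np.cos(th+np.pi/6+i*np.pi/3),.0135/np.cos(np.pi/6)*np.sin(th+np.pi/6+i*np.pi/3),z] for i in range(6)]
        q=np.array([(proj(n,p)-[x0,y0]+.5)*s for p in P]);cv2.polylines(I,[q.astype(int)],True,(255,0,255),1)
    P=[m+[.0113*np.cos(t),.0113*np.sin(t),0] for t in np.linspace(0,6.28,40)]
    cv2.polylines(I,[np.array([(proj(n,p)-[x0,y0]+.5)*s for p in P]).astype(int)],True,(255,255,0),1)
    out.append(I)
cv2.imwrite("pics/c2.png",np.hstack(out))
s=get_state();Rt=R.from_quat(s["ee_rot"]).as_matrix();print(Rt.round(3))
E
```

```text
mouth [0.57049049 0.06814127 0.23634804] 0.0007711395680104489
mark [0.56440439 0.0551581  0.2164984 ] 0.0004647884723554196 -115.1156943419019
[[ 0.914  0.407 -0.001]
 [ 0.407 -0.914  0.001]
 [-0.    -0.001 -1.   ]]
```

View pics/c2.png

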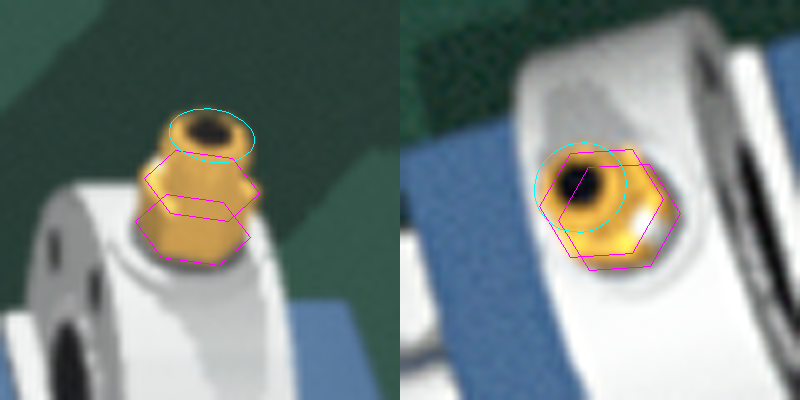

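Emit:
send_rows(targets=[{"dz": -50}, {"dx": 40, "dy": -40, "dz": -65, "wz": -8}, {"dx": 300, "dy": -300, "dz": -65, "wz": -80}, {"dx": 300, "dy": -300, "dz": -65, "wz": -80}, {"dx": 300, "dy": -300, "dz": -65, "wz": -80}, {"dx": 300, "dy": -300, "dz": -65, "wz": -80}, {"dx": 300, "dy": -300, "dz": -65, "wz": -80}, {"dx": 300, "dy": -300, "dz": -65, "wz": -80}, {"dx": 300, "dy": -300, "dz": -65, "wz": -80}, {"dx": 300, "dy": -300, "dz": -65, "wz": -80}, {"dx": 300, "dy": -300, "dz": -65, "wz": -80}, {"dx": 300, "dy": -300, "dz": -65, "wz": -80}], jaw=60)

```text
$.targets[0]: bad value
```

```bash
cat >> h.py <<'E'
def go(x,y,z,yaw):  # tool-frame move to TCP x,y,z with tool y at world angle yaw (deg)
    s=get_state();Q=R.from_quat(s["ee_rot"]);d=Q.inv().apply(np.array([x,y,z])-s["tool_pos"])*1e3
    t=np.radians(yaw);Y=np.array([np.cos(t),np.sin(t),0]);Z=np.array([0,0,-1.]);T=R.from_matrix(np.c_[np.cross(Y,Z),Y,Z])
    print("d",d.round(2),"w",np.degrees((Q.inv()*T).as_rotvec()).round(2),"ft",np.round(s["ft_force"],2),"tq",np.round(s["wrist_torque"],3),"grip",round(s["grip_width"],4),"q",np.round(s["joints"],3),"pos",np.round(s["tool_pos"],4),"yaw",np.degrees(np.arctan2(*Q.as_matrix()[1::-1,1])).round(2),"t",s["clock"])
E
python3 -c "from h import *;go(.5705,.068,.46,125)"
```

```text
d [ 548.84 -555.01  -55.35] w [-0.00e+00  1.20e-01  1.69e+02] ft [ 0.09  0.95 -0.7 ] tq [0.007 0.031 0.003] grip 0.0926 q [ 1.075  0.6   -0.003  1.6    0.002  0.943 -0.08 ] pos [ 0.2948 -0.6622  0.404 ] yaw -66.0 t 0.1
```

Emit:
send_rows(targets=[{"dx": 0, "dy": 0, "dz": -50, "wx": 0, "wy": 0, "wz": 0}, {"dx": 40, "dy": -40, "dz": -65, "wx": 0, "wy": 0, "wz": -8}, {"dx": 300, "dy": -300, "dz": -65, "wx": 0, "wy": 0, "wz": -80}, {"dx": 300, "dy": -300, "dz": -65, "wx": 0, "wy": 0, "wz": -80}, {"dx": 300, "dy": -300, "dz": -65, "wx": 0, "wy": 0, "wz": -80}, {"dx": 300, "dy": -300, "dz": -65, "wx": 0, "wy": 0, "wz": -80}, {"dx": 300, "dy": -300, "dz": -65, "wx": 0, "wy": 0, "wz": -80}, {"dx": 300, "dy": -300, "dz": -65, "wx": 0, "wy": 0, "wz": -80}, {"dx": 300, "dy": -300, "dz": -65, "wx": 0, "wy": 0, "wz": -80}, {"dx": 300, "dy": -300, "dz": -65, "wx": 0, "wy": 0, "wz": -80}, {"dx": 300, "dy": -300, "dz": -65, "wx": 0, "wy": 0, "wz": -80}, {"dx": 300, "dy": -300, "dz": -65, "wx": 0, "wy": 0, "wz": -80}], jaw=60)

```text
clock: 1.3
tool_pos: [0.4471, -0.2655, 0.4696]
ee_rot: [0.615, 0.789, -0.0, -0.0]
ft_force: [-0.7, -0.3, -0.0]
grip_width: 0.0602
```

```bash
python3 -c "from h import *;go(.5705,.068,.46,125)"
```

```text
d [293.26 201.15   9.63] w [ 0.0000e+00 -2.0000e-02 -1.1086e+02] ft [-0.66 -0.35 -0.01] tq [-0.077 -0.112  0.054] grip 0.0602 q [ 0.77   0.306 -0.443  1.968  0.165  0.903  0.489] pos [ 0.4471 -0.2655  0.4696] yaw 14.14 t 1.3
```

Emit:
send_rows(targets=[{"dx": 293, "dy": 201, "dz": 0, "wx": 0, "wy": 0, "wz": -100}, {"dx": 293, "dy": 201, "dz": 0, "wx": 0, "wy": 0, "wz": -100}, {"dx": 293, "dy": 201, "dz": 0, "wx": 0, "wy": 0, "wz": -100}, {"dx": 293, "dy": 201, "dz": 0, "wx": 0, "wy": 0, "wz": -100}, {"dx": 293, "dy": 201, "dz": 0, "wx": 0, "wy": 0, "wz": -100}, {"dx": 293, "dy": 201, "dz": 0, "wx": 0, "wy": 0, "wz": -100}, {"dx": 293, "dy": 201, "dz": 0, "wx": 0, "wy": 0, "wz": -111}, {"dx": 293, "dy": 201, "dz": 0, "wx": 0, "wy": 0, "wz": -111}, {"dx": 293, "dy": 201, "dz": 0, "wx": 0, "wy": 0, "wz": -111}, {"dx": 293, "dy": 201, "dz": 0, "wx": 0, "wy": 0, "wz": -111}, {"dx": 293, "dy": 201, "dz": 0, "wx": 0, "wy": 0, "wz": -111}, {"dx": 293, "dy": 201, "dz": 0, "wx": 0, "wy": 0, "wz": -111}], jaw=60)

```text
clock: 2.5
tool_pos: [0.5713, 0.0656, 0.4692]
ee_rot: [-0.236, 0.972, -0.0, -0.0]
ft_force: [-0.6, -0.4, -0.1]
grip_width: 0.0598
```

```bash
python3 -c "from h import *;go(.5705,.068,.391,125)"
```

```text
d [-0.45  2.54 78.18] w [ 0.   -0.06 -7.74] ft [-0.62 -0.4  -0.07] tq [ 0.058 -0.111  0.009] grip 0.0598 q [ 0.437  0.495 -0.949  1.837  0.461  1.05   1.354] pos [0.5713 0.0656 0.4692] yaw 117.26 t 2.5
```

Emit:
send_rows(targets=[{"dx": 0, "dy": 0, "dz": 20, "wx": 0, "wy": 0, "wz": 0}, {"dx": 0, "dy": 0, "dz": 40, "wx": 0, "wy": 0, "wz": 0}, {"dx": 0, "dy": 0, "dz": 55, "wx": 0, "wy": 0, "wz": 0}, {"dx": 0, "dy": 0, "dz": 65, "wx": 0, "wy": 0, "wz": 0}, {"dx": 0, "dy": 0, "dz": 72, "wx": 0, "wy": 0, "wz": 0}, {"dx": 0, "dy": 0, "dz": 75, "wx": 0, "wy": 0, "wz": 0}, {"dx": 0, "dy": 0, "dz": 75, "wx": 0, "wy": 0, "wz": 0}, {"dx": 0, "dy": 0, "dz": 75, "wx": 0, "wy": 0, "wz": 0}], jaw=50)

```text
clock: 3.3
tool_pos: [0.5712, 0.0668, 0.3952]
ee_rot: [-0.235, 0.972, -0.0, 0.0]
ft_force: [0.2, -0.0, -0.4]
grip_width: 0.0502
```

```bash
python3 - <<'E'
from h import *
go(.5705,.068,.391,125)
a=snap("scene");b=snap("top")
A=cv2.resize(a[150:230,368:448],(400,400),interpolation=cv2.INTER_CUBIC)
B=cv2.resize(b[155:235,127:207],(400,400),interpolation=cv2.INTER_CUBIC)
cv2.imwrite("pics/c3.png",np.hstack([A,B]))
E
```

```text
d [0.08 1.36 4.23] w [-0.02  0.04 -7.87] ft [ 0.2  -0.04 -0.43] tq [ 0.124 -0.114 -0.068] grip 0.0502 q [ 0.383  0.568 -0.888  1.922  0.555  0.915  1.263] pos [0.5712 0.0668 0.3952] yaw 117.13 t 3.3
```

View pics/c3.png

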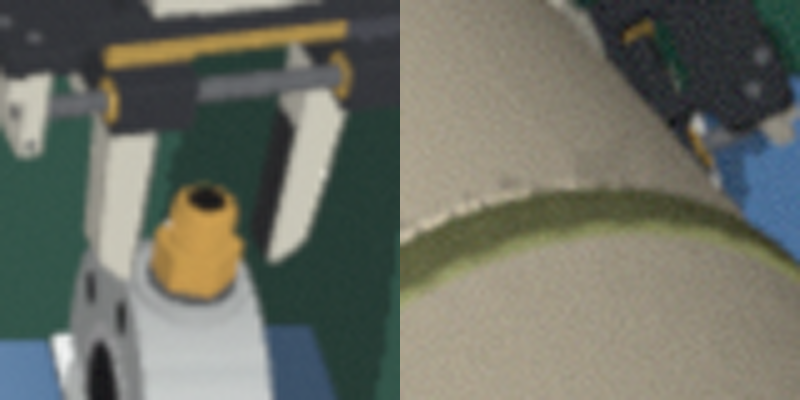

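Emit:
send_rows(targets=[{"dx": 0, "dy": 1.4, "dz": 2, "wx": 0, "wy": 0, "wz": -4}, {"dx": 0, "dy": 1.4, "dz": 4, "wx": 0, "wy": 0, "wz": -7.9}, {"dx": 0, "dy": 1.4, "dz": 4, "wx": 0, "wy": 0, "wz": -7.9}, {"dx": 0, "dy": 1.4, "dz": 4, "wx": 0, "wy": 0, "wz": -7.9}], jaw=50)

```text
clock: 3.8
tool_pos: [0.5705, 0.0678, 0.3909]
ee_rot: [-0.3, 0.954, 0.0, 0.0]
ft_force: [-0.6, 1.0, -0.4]
grip_width: 0.0502
```

```bash
python3 -c "from h import *;go(.5705,.068,.391,125)"
```

```text
d [-0.1   0.12 -0.06] w [-0.    0.02 -0.09] ft [-0.56  0.98 -0.38] tq [ 0.094 -0.126  0.021] grip 0.0502 q [ 0.399  0.585 -0.921  1.926  0.585  0.922  1.367] pos [0.5705 0.0678 0.3909] yaw 124.91 t 3.8
```

Emit:
send_rows(targets=[{"dx": 0, "dy": 0, "dz": 0, "wx": 0, "wy": 0, "wz": 0}, {"dx": 0, "dy": 0, "dz": 0, "wx": 0, "wy": 0, "wz": 0}, {"dx": 0, "dy": 0, "dz": 0, "wx": 0, "wy": 0, "wz": 0}, {"dx": 0, "dy": 0, "dz": 0, "wx": 0, "wy": 0, "wz": 0}, {"dx": 0, "dy": 0, "dz": 0, "wx": 0, "wy": 0, "wz": 0}], jaw=20, squeeze=10)

```text
clock: 4.3
tool_pos: [0.5703, 0.0681, 0.3908]
ee_rot: [-0.301, 0.954, 0.0, -0.0]
ft_force: [-1.4, 0.7, 1.2]
grip_width: 0.027
```

```bash
python3 -c "from h import *;go(.5705,.068,.391,125)"
```

```text
d [-0.08 -0.18 -0.2 ] w [0.01 0.   0.03] ft [-1.39  0.69  1.16] tq [ 0.26   0.108 -0.033] grip 0.027 q [ 0.399  0.586 -0.921  1.927  0.585  0.922  1.369] pos [0.5703 0.0681 0.3908] yaw 125.03 t 4.3
```

Emit:
send_rows(targets=[{"dx": 0, "dy": 0, "dz": 0, "wx": 0, "wy": 0, "wz": 0}, {"dx": 0, "dy": 0, "dz": 0, "wx": 0, "wy": 0, "wz": 0}, {"dx": 0, "dy": 0, "dz": 0.03, "wx": 0, "wy": 0, "wz": 8}, {"dx": 0, "dy": 0, "dz": 0.06, "wx": 0, "wy": 0, "wz": 16}, {"dx": 0, "dy": 0, "dz": 0.1, "wx": 0, "wy": 0, "wz": 24}], jaw=20, squeeze=50)

```text
clock: 4.8
tool_pos: [0.5703, 0.0683, 0.3907]
ee_rot: [-0.093, 0.996, 0.0, -0.0]
ft_force: [-2.1, 2.5, 1.8]
grip_width: 0.0265
```

```bash
python3 -c "from h import *;go(.5705,.068,.391,125)"
```

```text
d [-0.19 -0.31 -0.28] w [ 4.000e-02  1.000e-02 -2.428e+01] ft [-2.08  2.54  1.79] tq [0.53  0.31  0.002] grip 0.0265 q [ 0.333  0.548 -0.807  1.931  0.509  0.879  1.02 ] pos [0.5703 0.0683 0.3907] yaw 100.72 t 4.8
```

Emit:
send_rows(targets=[{"dx": 0, "dy": 0, "dz": 0.03, "wx": 0, "wy": 0, "wz": 8}])

```text
clock: 4.9
tool_pos: [0.5702, 0.0683, 0.3907]
ee_rot: [-0.024, 1.0, 0.0, -0.0]
ft_force: [-1.3, 2.7, 0.1]
grip_width: 0.0261
```

```bash
python3 -c "from h import *;go(.5705,.068,.391,125)"
```

```text
d [-0.25 -0.34 -0.32] w [ 4.000e-02  1.000e-02 -3.227e+01] ft [-1.34  2.71  0.1 ] tq [0.62  0.287 0.03 ] grip 0.0261 q [ 0.31   0.537 -0.769  1.932  0.485  0.866  0.905] pos [0.5702 0.0683 0.3907] yaw 92.73 t 4.9
```

Emit:
send_rows(targets=[{"dx": 0, "dy": 0, "dz": 0.03, "wx": 0, "wy": 0, "wz": 8}])

```text
clock: 5.0
tool_pos: [0.5702, 0.0684, 0.3906]
ee_rot: [0.046, 0.999, 0.0, -0.0]
ft_force: [-1.6, 3.7, 0.6]
grip_width: 0.0261
```

```bash
python3 -c "from h import *;go(.5705,.068,.391,125)"
```

```text
d [-0.29 -0.39 -0.35] w [ 4.000e-02  1.000e-02 -4.027e+01] ft [-1.61  3.73  0.61] tq [0.653 0.318 0.065] grip 0.0261 q [ 0.286  0.526 -0.731  1.933  0.46   0.854  0.791] pos [0.5702 0.0684 0.3906] yaw 84.73 t 5.0
```

Emit:
send_rows(targets=[{"dx": 0, "dy": 0, "dz": 0.03, "wx": 0, "wy": 0, "wz": 8}])

```text
clock: 5.1
tool_pos: [0.5702, 0.0685, 0.3906]
ee_rot: [0.115, 0.993, 0.0, -0.0]
ft_force: [-1.3, 3.3, -0.2]
grip_width: 0.0264
```

```bash
python3 -c "from h import *;go(.5705,.068,.391,125)"
```

```text
d [-0.36 -0.4  -0.37] w [ 5.000e-02  1.000e-02 -4.826e+01] ft [-1.25  3.33 -0.19] tq [0.63  0.247 0.061] grip 0.0264 q [ 0.262  0.517 -0.693  1.935  0.435  0.843  0.676] pos [0.5702 0.0685 0.3906] yaw 76.74 t 5.1
```

Emit:
send_rows(targets=[{"dx": 0, "dy": 0, "dz": 0.03, "wx": 0, "wy": 0, "wz": 8}])

```text
clock: 5.2
tool_pos: [0.5703, 0.0685, 0.3906]
ee_rot: [0.184, 0.983, 0.0, -0.0]
ft_force: [-0.7, 3.2, 0.2]
grip_width: 0.0264
```

```bash
python3 -c "from h import *;go(.5705,.068,.391,125)"
```

```text
d [-0.41 -0.4  -0.42] w [ 5.000e-02  1.000e-02 -5.626e+01] ft [-0.73  3.19  0.16] tq [ 0.716  0.271 -0.014] grip 0.0264 q [ 0.237  0.508 -0.655  1.936  0.411  0.833  0.561] pos [0.5703 0.0685 0.3906] yaw 68.74 t 5.2
```

Emit:
send_rows(targets=[{"dx": 0, "dy": 0, "dz": 0.03, "wx": 0, "wy": 0, "wz": 8}])

```text
clock: 5.3
tool_pos: [0.5703, 0.0686, 0.3906]
ee_rot: [0.253, 0.968, 0.0, -0.0]
ft_force: [-1.4, 2.9, 0.6]
grip_width: 0.0265
```

```bash
python3 -c "from h import *;go(.5705,.068,.391,125)"
```

```text
d [-0.46 -0.42 -0.43] w [ 6.000e-02  1.000e-02 -6.425e+01] ft [-1.41  2.86  0.61] tq [0.784 0.247 0.046] grip 0.0265 q [ 0.212  0.499 -0.617  1.938  0.386  0.823  0.446] pos [0.5703 0.0686 0.3906] yaw 60.75 t 5.3
```

Emit:
send_rows(targets=[{"dx": 0, "dy": 0, "dz": 0.03, "wx": 0, "wy": 0, "wz": 8}])

```text
clock: 5.4
tool_pos: [0.5703, 0.0686, 0.3905]
ee_rot: [0.319, 0.948, 0.001, -0.0]
ft_force: [-1.8, 4.2, -0.2]
grip_width: 0.0264
```

```bash
python3 -c "from h import *;go(.5705,.068,.391,125)"
```

```text
d [-0.54 -0.39 -0.49] w [ 6.000e-02  1.000e-02 -7.225e+01] ft [-1.79  4.18 -0.23] tq [0.798 0.154 0.026] grip 0.0264 q [ 0.187  0.491 -0.579  1.939  0.362  0.814  0.331] pos [0.5703 0.0686 0.3905] yaw 52.75 t 5.4
```

Emit:
send_rows(targets=[{"dx": 0, "dy": 0, "dz": 0.03, "wx": 0, "wy": 0, "wz": 8}])

```text
clock: 5.5
tool_pos: [0.5704, 0.0687, 0.3905]
ee_rot: [0.385, 0.923, 0.001, -0.0]
ft_force: [-1.4, 4.1, -0.8]
grip_width: 0.0267
```

```bash
python3 -c "from h import *;go(.5705,.068,.391,125)"
```

```text
d [-0.61 -0.4  -0.52] w [ 7.000e-02  1.000e-02 -8.025e+01] ft [-1.42  4.08 -0.8 ] tq [0.772 0.086 0.039] grip 0.0267 q [ 0.161  0.484 -0.54   1.941  0.337  0.805  0.216] pos [0.5704 0.0687 0.3905] yaw 44.75 t 5.5
```

Emit:
send_rows(targets=[{"dx": 0, "dy": 0, "dz": 0.03, "wx": 0, "wy": 0, "wz": 8}])

```text
clock: 5.6
tool_pos: [0.5704, 0.0687, 0.3905]
ee_rot: [0.448, 0.894, 0.001, -0.0]
ft_force: [-0.3, 4.1, -0.6]
grip_width: 0.0267
```

```bash
python3 -c "from h import *;go(.5705,.068,.391,125)"
```

```text
d [-0.62 -0.37 -0.55] w [ 8.000e-02  1.000e-02 -8.824e+01] ft [-0.32  4.12 -0.64] tq [0.781 0.133 0.054] grip 0.0267 q [ 0.136  0.478 -0.502  1.942  0.313  0.797  0.101] pos [0.5704 0.0687 0.3905] yaw 36.76 t 5.6
```

Emit:
send_rows(targets=[{"dx": 0, "dy": 0, "dz": 0.03, "wx": 0, "wy": 0, "wz": 8}])

```text
clock: 5.7
tool_pos: [0.5704, 0.0688, 0.3904]
ee_rot: [0.509, 0.861, 0.001, -0.0]
ft_force: [0.0, 4.6, -1.2]
grip_width: 0.0262
```

```bash
python3 -c "from h import *;go(.5705,.068,.391,125)"
```

```text
d [-0.7  -0.31 -0.59] w [ 8.000e-02  1.000e-02 -9.624e+01] ft [ 0.    4.65 -1.2 ] tq [0.816 0.03  0.012] grip 0.0262 q [ 0.109  0.471 -0.464  1.944  0.289  0.79  -0.014] pos [0.5704 0.0688 0.3904] yaw 28.76 t 5.7
```

Emit:
send_rows(targets=[{"dx": 0, "dy": 0, "dz": 0.03, "wx": 0, "wy": 0, "wz": 8}])

```text
clock: 5.8
tool_pos: [0.5705, 0.0688, 0.3904]
ee_rot: [0.568, 0.823, 0.001, -0.0]
ft_force: [-0.2, 3.1, -0.3]
grip_width: 0.0264
```

```bash
python3 -c "from h import *;go(.5705,.068,.391,125)"
```

```text
d [-0.72 -0.27 -0.6 ] w [ 9.0000e-02  2.0000e-02 -1.0424e+02] ft [-0.18  3.13 -0.35] tq [ 0.815 -0.109 -0.018] grip 0.0264 q [ 0.083  0.466 -0.426  1.946  0.265  0.783 -0.129] pos [0.5705 0.0688 0.3904] yaw 20.76 t 5.8
```

Emit:
send_rows(targets=[{"dx": 0, "dy": 0, "dz": 0.03, "wx": 0, "wy": 0, "wz": 8}])

```text
clock: 5.9
tool_pos: [0.5705, 0.0688, 0.3904]
ee_rot: [0.624, 0.781, 0.001, -0.0]
ft_force: [0.8, 3.1, -1.5]
grip_width: 0.0263
```

```bash
python3 -c "from h import *;go(.5705,.068,.391,125)"
```

```text
d [-0.77 -0.22 -0.64] w [ 1.0000e-01  2.0000e-02 -1.1224e+02] ft [ 0.78  3.09 -1.52] tq [ 0.787 -0.12   0.052] grip 0.0263 q [ 0.056  0.461 -0.387  1.947  0.24   0.777 -0.244] pos [0.5705 0.0688 0.3904] yaw 12.76 t 5.9
```

Emit:
send_rows(targets=[{"dx": 0, "dy": 0, "dz": 0.03, "wx": 0, "wy": 0, "wz": 8}])

```text
clock: 6.0
tool_pos: [0.5706, 0.0688, 0.3903]
ee_rot: [0.677, 0.736, 0.001, -0.0]
ft_force: [-0.3, 3.5, -1.0]
grip_width: 0.0262
```

```bash
python3 -c "from h import *;go(.5705,.068,.391,125)"
```

```text
d [-0.81 -0.18 -0.67] w [ 1.1000e-01  2.0000e-02 -1.2024e+02] ft [-0.3   3.53 -1.05] tq [ 0.814 -0.205  0.057] grip 0.0262 q [ 0.03   0.456 -0.349  1.949  0.217  0.771 -0.359] pos [0.5706 0.0688 0.3903] yaw 4.76 t 6.0
```

Emit:
send_rows(targets=[{"dx": 0, "dy": 0, "dz": 0.03, "wx": 0, "wy": 0, "wz": 8}])

```text
clock: 6.1
tool_pos: [0.5707, 0.0688, 0.3903]
ee_rot: [0.727, 0.687, 0.001, -0.0]
ft_force: [1.9, 4.3, -1.8]
grip_width: 0.0268
```

```bash
python3 -c "from h import *;go(.5705,.068,.391,125)"
```

```text
d [-0.81 -0.12 -0.7 ] w [ 1.2000e-01  2.0000e-02 -1.2824e+02] ft [ 1.94  4.34 -1.8 ] tq [ 0.82  -0.276  0.064] grip 0.0268 q [ 0.003  0.452 -0.311  1.95   0.193  0.766 -0.474] pos [0.5707 0.0688 0.3903] yaw -3.24 t 6.1
```

Emit:
send_rows(targets=[{"dx": 0, "dy": 0, "dz": 0.03, "wx": 0, "wy": 0, "wz": 8}])

```text
clock: 6.2
tool_pos: [0.5707, 0.0688, 0.3903]
ee_rot: [0.773, 0.634, 0.001, -0.0]
ft_force: [0.8, 3.7, -1.8]
grip_width: 0.0264
```

```bash
python3 -c "from h import *;go(.5705,.068,.391,125)"
```

```text
d [-0.85 -0.06 -0.72] w [ 1.3000e-01  2.0000e-02 -1.3624e+02] ft [ 0.82  3.72 -1.85] tq [ 0.74  -0.256  0.013] grip 0.0264 q [-0.024  0.449 -0.272  1.952  0.169  0.761 -0.589] pos [0.5707 0.0688 0.3903] yaw -11.24 t 6.2
```

Emit:
send_rows(targets=[{"dx": 0, "dy": 0, "dz": 0.03, "wx": 0, "wy": 0, "wz": 8}])

```text
clock: 6.3
tool_pos: [0.5708, 0.0688, 0.3902]
ee_rot: [0.815, 0.579, 0.001, -0.0]
ft_force: [1.1, 3.1, -1.4]
grip_width: 0.0264
```

```bash
python3 -c "from h import *;go(.5705,.068,.391,125)"
```

```text
d [-0.82  0.   -0.76] w [ 1.3000e-01  2.0000e-02 -1.4424e+02] ft [ 1.08  3.08 -1.35] tq [ 0.762 -0.326  0.058] grip 0.0264 q [-0.052  0.446 -0.234  1.954  0.145  0.756 -0.704] pos [0.5708 0.0688 0.3902] yaw -19.24 t 6.3
```

Emit:
send_rows(targets=[{"dx": 0, "dy": 0, "dz": 0.03, "wx": 0, "wy": 0, "wz": 8}])

```text
clock: 6.4
tool_pos: [0.5708, 0.0687, 0.3902]
ee_rot: [0.854, 0.521, 0.001, -0.0]
ft_force: [2.2, 3.7, -2.2]
grip_width: 0.0267
```

```bash
python3 -c "from h import *;go(.5705,.068,.391,125)"
```

```text
d [-0.82  0.05 -0.79] w [ 1.5000e-01  2.0000e-02 -1.5224e+02] ft [ 2.23  3.7  -2.15] tq [ 0.725 -0.397  0.061] grip 0.0267 q [-0.079  0.443 -0.195  1.956  0.121  0.752 -0.819] pos [0.5708 0.0687 0.3902] yaw -27.24 t 6.4
```

Emit:
send_rows(targets=[{"dx": 0, "dy": 0, "dz": 0.03, "wx": 0, "wy": 0, "wz": 8}])

```text
clock: 6.5
tool_pos: [0.5709, 0.0688, 0.3902]
ee_rot: [0.888, 0.46, 0.001, -0.0]
ft_force: [1.3, 3.4, -1.5]
grip_width: 0.0259
```

```bash
python3 -c "from h import *;go(.5705,.068,.391,125)"
```

```text
d [-0.82  0.14 -0.82] w [ 1.5000e-01  2.0000e-02 -1.6022e+02] ft [ 1.29  3.36 -1.54] tq [ 0.676 -0.417  0.421] grip 0.0259 q [-0.107  0.441 -0.156  1.957  0.097  0.749 -0.934] pos [0.5709 0.0688 0.3902] yaw -35.22 t 6.5
```

Emit:
send_rows(targets=[{"dx": 0, "dy": 0, "dz": 0.03, "wx": 0, "wy": 0, "wz": 8}])

```text
clock: 6.6
tool_pos: [0.5709, 0.0687, 0.3901]
ee_rot: [0.918, 0.397, 0.001, -0.0]
ft_force: [3.1, 2.9, -2.0]
grip_width: 0.0267
```

```bash
python3 -c "from h import *;go(.5705,.068,.391,125)"
```

```text
d [-0.8   0.2  -0.86] w [ 1.5000e-01  4.0000e-02 -1.6819e+02] ft [ 3.05  2.88 -1.97] tq [ 0.578 -0.522  0.43 ] grip 0.0267 q [-0.134  0.439 -0.118  1.959  0.073  0.745 -1.048] pos [0.5709 0.0687 0.3901] yaw -43.19 t 6.6
```

Emit:
send_rows(targets=[{"dx": 0, "dy": 0, "dz": 0.03, "wx": 0, "wy": 0, "wz": 8}])

```text
clock: 6.7
tool_pos: [0.571, 0.0687, 0.3901]
ee_rot: [0.943, 0.332, 0.001, -0.0]
ft_force: [2.5, 2.9, -3.2]
grip_width: 0.0265
```

```bash
python3 -c "from h import *;go(.5705,.068,.391,125)"
```

```text
d [-0.8   0.24 -0.88] w [ 1.7000e-01  4.0000e-02 -1.7619e+02] ft [ 2.51  2.88 -3.19] tq [ 0.583 -0.528  0.395] grip 0.0265 q [-0.162  0.438 -0.079  1.961  0.049  0.743 -1.163] pos [0.571  0.0687 0.3901] yaw -51.19 t 6.7
```

Emit:
send_rows(targets=[{"dx": 0, "dy": 0, "dz": 0.03, "wx": 0, "wy": 0, "wz": 8}])

```text
clock: 6.8
tool_pos: [0.571, 0.0686, 0.3901]
ee_rot: [0.964, 0.266, 0.001, -0.0]
ft_force: [2.2, 2.4, -2.3]
grip_width: 0.0265
```

```bash
python3 -c "from h import *;go(.5705,.068,.391,125)"
```

```text
d [-0.73  0.28 -0.93] w [-1.6000e-01 -4.0000e-02  1.7581e+02] ft [ 2.23  2.44 -2.27] tq [ 0.543 -0.519  0.436] grip 0.0265 q [-0.19   0.437 -0.04   1.963  0.025  0.74  -1.277] pos [0.571  0.0686 0.3901] yaw -59.19 t 6.8
```

Emit:
send_rows(targets=[{"dx": 0, "dy": 0, "dz": 0.03, "wx": 0, "wy": 0, "wz": 8}])

```text
clock: 6.9
tool_pos: [0.571, 0.0686, 0.3901]
ee_rot: [0.98, 0.198, 0.001, -0.0]
ft_force: [2.2, 1.7, -2.1]
grip_width: 0.0265
```

```bash
python3 -c "from h import *;go(.5705,.068,.391,125)"
```

```text
d [-0.69  0.33 -0.93] w [-1.6000e-01 -4.0000e-02  1.6781e+02] ft [ 2.24  1.72 -2.07] tq [ 0.459 -0.592  0.463] grip 0.0265 q [-2.170e-01  4.370e-01 -1.000e-03  1.964e+00  0.000e+00  7.380e-01
 -1.391e+00] pos [0.571  0.0686 0.3901] yaw -67.19 t 6.9
```

Emit:
send_rows(targets=[{"dx": 0, "dy": 0, "dz": 0.03, "wx": 0, "wy": 0, "wz": 8}])

```text
clock: 7.0
tool_pos: [0.571, 0.0685, 0.39]
ee_rot: [0.992, 0.129, 0.001, -0.0]
ft_force: [2.1, 1.8, -2.2]
grip_width: 0.0264
```

```bash
python3 -c "from h import *;go(.5705,.068,.391,125)"
```

```text
d [-0.65  0.38 -0.98] w [-1.5000e-01 -3.0000e-02  1.5981e+02] ft [ 2.13  1.82 -2.15] tq [ 0.403 -0.563  0.477] grip 0.0264 q [-0.245  0.437  0.038  1.966 -0.024  0.737 -1.505] pos [0.571  0.0685 0.39  ] yaw -75.19 t 7.0
```

Emit:
send_rows(targets=[{"dx": 0, "dy": 0, "dz": 0.03, "wx": 0, "wy": 0, "wz": 8}, {"dx": 0, "dy": 0, "dz": 0.06, "wx": 0, "wy": 0, "wz": 16}, {"dx": 0, "dy": 0, "dz": 0.1, "wx": 0, "wy": 0, "wz": 24}, {"dx": 0, "dy": 0, "dz": 0.13, "wx": 0, "wy": 0, "wz": 32}, {"dx": 0, "dy": 0, "dz": 0.16, "wx": 0, "wy": 0, "wz": 40}, {"dx": 0, "dy": 0, "dz": 0.19, "wx": 0, "wy": 0, "wz": 46}, {"dx": 0, "dy": 0, "dz": 0.19, "wx": 0, "wy": 0, "wz": 46}])

```text
clock: 7.7
tool_pos: [0.571, 0.0682, 0.3898]
ee_rot: [0.964, -0.267, 0.001, 0.0]
ft_force: [3.4, 0.7, -1.4]
grip_width: 0.0265
```

```bash
python3 -c "from h import *;go(.5705,.068,.391,-121)"
```

```text
d [-0.28  0.45 -1.2 ] w [-0.02 -0.09  0.02] ft [ 3.43  0.69 -1.39] tq [ 0.122 -0.811  0.262] grip 0.0265 q [-0.406  0.447  0.267  1.977 -0.169  0.737 -2.151] pos [0.571  0.0682 0.3898] yaw -120.98 t 7.7
```

Emit:
send_rows(targets=[{"dx": 0, "dy": 0, "dz": 0, "wx": 0, "wy": 0, "wz": 0}, {"dx": 0, "dy": 0, "dz": 0, "wx": 0, "wy": 0, "wz": 0}, {"dx": 0, "dy": 0, "dz": 0, "wx": 0, "wy": 0, "wz": 0}, {"dx": 0, "dy": 0, "dz": 0, "wx": 0, "wy": 0, "wz": 0}, {"dx": 0, "dy": 0, "dz": -15, "wx": 0, "wy": 0, "wz": 0}, {"dx": 0, "dy": 0, "dz": -40, "wx": 0, "wy": 0, "wz": 0}, {"dx": 0, "dy": 0, "dz": -80, "wx": 0, "wy": 0, "wz": 0}, {"dx": 0, "dy": 0, "dz": -80, "wx": 0, "wy": 0, "wz": 0}], jaw=48)

```text
clock: 8.5
tool_pos: [0.5714, 0.0674, 0.4742]
ee_rot: [0.964, -0.267, 0.003, -0.002]
ft_force: [0.2, 0.2, -0.6]
grip_width: 0.0481
```

```bash
python3 -c "from h import *;go(.576,-.205,.47,-30);go(.576,-.205,.47,0)"
```

```text
d [144.17 231.14   3.84] w [ 1.000e-02 -4.500e-01 -9.098e+01] ft [ 0.23  0.17 -0.55] tq [0.158 0.002 0.014] grip 0.0481 q [-0.434  0.351  0.299  1.885 -0.128  0.918 -2.187] pos [0.5714 0.0674 0.4742] yaw -120.98 t 8.5
d [144.17 231.14   3.84] w [   0.14   -0.47 -120.98] ft [ 0.23  0.17 -0.55] tq [0.158 0.002 0.014] grip 0.0481 q [-0.434  0.351  0.299  1.885 -0.128  0.918 -2.187] pos [0.5714 0.0674 0.4742] yaw -120.98 t 8.5
```

Emit:
send_rows(targets=[{"dx": 16, "dy": 25, "dz": 0, "wx": 0, "wy": 0, "wz": -8}, {"dx": 32, "dy": 50, "dz": 0, "wx": 0, "wy": 0, "wz": -16}, {"dx": 48, "dy": 75, "dz": 0, "wx": 0, "wy": 0, "wz": -24}, {"dx": 64, "dy": 100, "dz": 0, "wx": 0, "wy": 0, "wz": -32}, {"dx": 80, "dy": 125, "dz": 0, "wx": 0, "wy": 0, "wz": -40}, {"dx": 96, "dy": 150, "dz": 0, "wx": 0, "wy": 0, "wz": -48}, {"dx": 112, "dy": 175, "dz": 0, "wx": 0, "wy": 0, "wz": -56}, {"dx": 128, "dy": 200, "dz": 0, "wx": 0, "wy": 0, "wz": -64}, {"dx": 136, "dy": 215, "dz": 2, "wx": 0, "wy": 0, "wz": -72}, {"dx": 140, "dy": 225, "dz": 4, "wx": 0, "wy": 0, "wz": -80}, {"dx": 144, "dy": 231, "dz": 4, "wx": 0, "wy": 0, "wz": -88}, {"dx": 144, "dy": 231, "dz": 4, "wx": 0, "wy": 0, "wz": -96}], jaw=48)

```text
clock: 9.7
tool_pos: [0.5746, -0.2058, 0.4652]
ee_rot: [0.842, 0.539, -0.0, -0.0]
ft_force: [0.1, -0.3, -0.0]
grip_width: 0.0479
```

```bash
python3 - <<'E'
from h import *
go(.576,-.205,.25,0)
a=snap("scene");b=snap("top");cv2.imwrite("pics/s4.png",a);cv2.imwrite("pics/t4.png",b)
A=cv2.resize(a[170:230,378:438],(400,400),interpolation=cv2.INTER_CUBIC)
B=cv2.resize(b[170:220,142:192],(400,400),interpolation=cv2.INTER_CUBIC)
cv2.imwrite("pics/c4.png",np.hstack([A,B]))
E
```

```text
d [  1.44   1.09 215.15] w [-4.000e-02  2.000e-02 -2.473e+01] ft [ 0.08 -0.28 -0.05] tq [-0.044 -0.044  0.051] grip 0.0479 q [ 0.295  0.4   -0.062  1.802  0.03   0.942 -0.212] pos [ 0.5746 -0.2058  0.4652] yaw -24.73 t 9.7
```

View pics/c4.png

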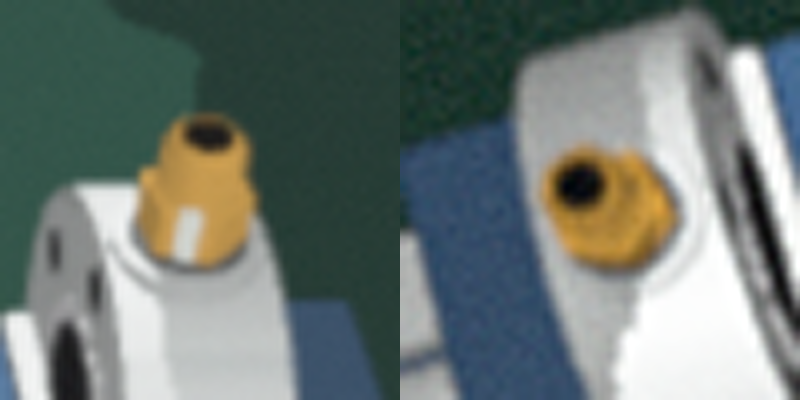

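Emit:
send_rows(targets=[{"dx": 1.4, "dy": 1.1, "dz": 40, "wx": 0, "wy": 0, "wz": -8}, {"dx": 1.4, "dy": 1.1, "dz": 80, "wx": 0, "wy": 0, "wz": -16}, {"dx": 1.4, "dy": 1.1, "dz": 120, "wx": 0, "wy": 0, "wz": -24.7}, {"dx": 1.4, "dy": 1.1, "dz": 160, "wx": 0, "wy": 0, "wz": -24.7}, {"dx": 1.4, "dy": 1.1, "dz": 200, "wx": 0, "wy": 0, "wz": -24.7}, {"dx": 1.4, "dy": 1.1, "dz": 230, "wx": 0, "wy": 0, "wz": -24.7}, {"dx": 1.4, "dy": 1.1, "dz": 240, "wx": 0, "wy": 0, "wz": -24.7}, {"dx": 1.4, "dy": 1.1, "dz": 240, "wx": 0, "wy": 0, "wz": -24.7}], jaw=48)

```text
clock: 10.6
tool_pos: [0.5764, -0.2031, 0.2246]
ee_rot: [0.709, 0.705, -0.001, -0.001]
ft_force: [0.8, -0.9, 0.5]
grip_width: 0.0481
```

```bash
python3 - <<'E'
from h import *
go(.576,-.205,.1925,0)
a=snap("scene");cv2.imwrite("pics/s5.png",a)
crop(a,220,180,110,100,5,"pics/c5.png")
E
```

```text
d [-1.9  -0.3  32.06] w [-0.15 -0.03 -0.37] ft [ 0.75 -0.91  0.54] tq [-0.031 -0.07  -0.016] grip 0.0481 q [ 0.326  0.705 -0.121  1.988  0.176  0.462  0.069] pos [ 0.5764 -0.2031  0.2246] yaw -0.37 t 10.6
```

View pics/c5.png

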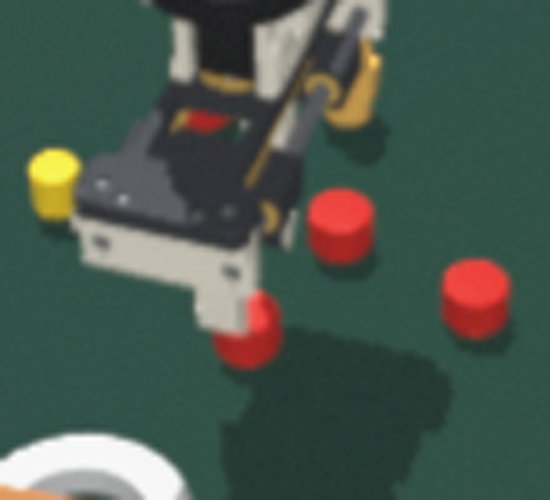

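Emit:
send_rows(targets=[{"dx": -1.9, "dy": 0, "dz": 12, "wx": 0, "wy": 0, "wz": 0}, {"dx": -1.9, "dy": 0, "dz": 24, "wx": 0, "wy": 0, "wz": 0}, {"dx": -1.9, "dy": 0, "dz": 31, "wx": 0, "wy": 0, "wz": 0}, {"dx": -1.9, "dy": 0, "dz": 32, "wx": 0, "wy": 0, "wz": 0}, {"dx": -1.9, "dy": 0, "dz": 32, "wx": 0, "wy": 0, "wz": 0}], jaw=48)

```text
clock: 11.15
tool_pos: [0.5766, -0.2053, 0.1935]
ee_rot: [0.709, 0.705, -0.0, -0.0]
ft_force: [-0.4, -0.0, -0.5]
grip_width: 0.048
```

Emit:
send_rows(targets=[{"dx": 0, "dy": 0, "dz": 0, "wx": 0, "wy": 0, "wz": 0}, {"dx": 0, "dy": 0, "dz": 0, "wx": 0, "wy": 0, "wz": 0}, {"dx": 0, "dy": 0, "dz": 0, "wx": 0, "wy": 0, "wz": 0}, {"dx": 0, "dy": 0, "dz": 0, "wx": 0, "wy": 0, "wz": 0}, {"dx": 0, "dy": 0, "dz": 0, "wx": 0, "wy": 0, "wz": 0}, {"dx": 0, "dy": 0, "dz": 0, "wx": 0, "wy": 0, "wz": 0}], jaw=22, squeeze=20)

```text
clock: 11.75
tool_pos: [0.5767, -0.2054, 0.194]
ee_rot: [0.709, 0.705, 0.0, 0.0]
ft_force: [-1.2, 0.5, 3.1]
grip_width: 0.0284
```

```bash
python3 -c "from h import *;go(.5707,.0685,.47,0)"
```

```text
d [ 273.85   -7.2  -276.01] w [ 0.03  0.01 -0.28] ft [-1.21  0.54  3.12] tq [-0.057 -0.011  0.028] grip 0.0284 q [ 0.32   0.752 -0.107  1.996  0.188  0.402  0.064] pos [ 0.5767 -0.2054  0.194 ] yaw -0.28 t 11.75
```

Emit:
send_rows(targets=[{"dx": 0, "dy": 0, "dz": -15, "wx": 0, "wy": 0, "wz": 0}, {"dx": 0, "dy": 0, "dz": -50, "wx": 0, "wy": 0, "wz": 0}, {"dx": 0, "dy": 0, "dz": -95, "wx": 0, "wy": 0, "wz": 0}, {"dx": 0, "dy": 0, "dz": -140, "wx": 0, "wy": 0, "wz": 0}, {"dx": 0, "dy": 0, "dz": -185, "wx": 0, "wy": 0, "wz": 0}, {"dx": 10, "dy": 0, "dz": -230, "wx": 0, "wy": 0, "wz": 0}, {"dx": 40, "dy": 0, "dz": -260, "wx": 0, "wy": 0, "wz": 0}, {"dx": 80, "dy": -3, "dz": -275, "wx": 0, "wy": 0, "wz": 0}, {"dx": 120, "dy": -5, "dz": -275, "wx": 0, "wy": 0, "wz": 0}, {"dx": 160, "dy": -7, "dz": -275, "wx": 0, "wy": 0, "wz": 0}, {"dx": 200, "dy": -7, "dz": -275, "wx": 0, "wy": 0, "wz": 0}, {"dx": 235, "dy": -7, "dz": -275, "wx": 0, "wy": 0, "wz": 0}])

```text
clock: 12.95
tool_pos: [0.5698, 0.0317, 0.4699]
ee_rot: [0.708, 0.706, 0.0, 0.0]
ft_force: [0.2, 0.0, 0.8]
grip_width: 0.0285
```

```bash
python3 -c "from h import *;go(.5707,.0685,.450,0)"
```

```text
d [36.78  0.72 19.92] w [ 0.04 -0.01 -0.21] ft [0.21 0.01 0.81] tq [-0.035 -0.074  0.004] grip 0.0285 q [ 0.023  0.353 -0.241  1.873  0.103  0.927 -0.269] pos [0.5698 0.0317 0.4699] yaw -0.21 t 12.95
```

Emit:
send_rows(targets=[{"dx": 20, "dy": 0.7, "dz": 0, "wx": 0, "wy": 0, "wz": 0}, {"dx": 32, "dy": 0.7, "dz": 8, "wx": 0, "wy": 0, "wz": 0}, {"dx": 36.8, "dy": 0.7, "dz": 17, "wx": 0, "wy": 0, "wz": 0}, {"dx": 36.8, "dy": 0.7, "dz": 20, "wx": 0, "wy": 0, "wz": 0}, {"dx": 36.8, "dy": 0.7, "dz": 20, "wx": 0, "wy": 0, "wz": 0}, {"dx": 36.8, "dy": 0.7, "dz": 20, "wx": 0, "wy": 0, "wz": 0}])

```text
clock: 13.55
tool_pos: [0.5717, 0.0652, 0.4486]
ee_rot: [0.709, 0.705, -0.0, 0.0]
ft_force: [-0.3, -0.4, 0.3]
grip_width: 0.0288
```

```bash
python3 - <<'E'
from h import *
go(.5707,.0685,.450,0)
s=get_state();p=np.array(s["tool_pos"])
a=snap("scene");b=snap("top");cv2.imwrite("pics/s6.png",a)
out=[]
for n,im,(x0,y0,w) in(("scene",a,(368,140,80)),("top",b,(127,150,80))):
    k=500/w if n=="scene" else 300/w
    I=cv2.resize(im[y0:y0+w,x0:x0+w],None,fx=k,fy=k,interpolation=cv2.INTER_CUBIC)
    for (x,y,z,rad,c) in((p[0],p[1],p[2]-.194,.0145,(255,255,0)),(p[0],p[1],p[2]-.174,.0145,(255,255,0)),(.5707,.0685,.235,.0113,(255,0,255))):
        P=[[x+rad*np.cos(t),y+rad*np.sin(t),z] for t in np.linspace(0,6.28,40)]
        if n=="scene":cv2.polylines(I,[np.array([(proj(n,q)-[x0,y0]+.5)*k for q in P]).astype(int)],True,c,1)
    out.append(I if n=="scene" else np.vstack([I,np.zeros((200,300,3),np.uint8)]))
cv2.imwrite("pics/c6.png",np.hstack(out))
E
```

```text
d [ 3.34 -1.06 -1.41] w [-0.03  0.03 -0.37] ft [-0.34 -0.43  0.32] tq [-0.04  -0.072 -0.004] grip 0.0288 q [-0.034  0.381 -0.244  1.889  0.117  0.886 -0.342] pos [0.5717 0.0652 0.4486] yaw -0.37 t 13.55
```

View pics/c6.png

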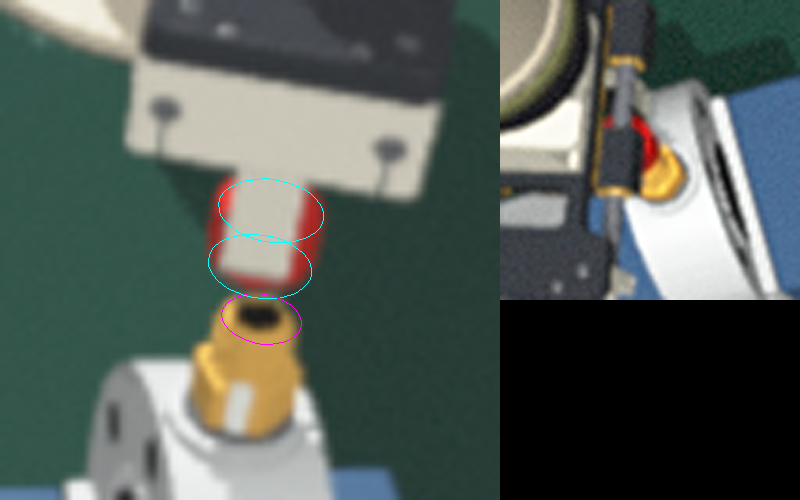

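Emit:
send_rows(targets=[{"dx": 3.3, "dy": -1.0, "dz": 0, "wx": 0, "wy": 0, "wz": 0}, {"dx": 3.3, "dy": -1.0, "dz": 0, "wx": 0, "wy": 0, "wz": 0}, {"dx": 3.3, "dy": -1.0, "dz": 0, "wx": 0, "wy": 0, "wz": 0}, {"dx": 3.3, "dy": -1.0, "dz": 0, "wx": 0, "wy": 0, "wz": 0}])

```text
clock: 14.05
tool_pos: [0.5706, 0.0697, 0.4488]
ee_rot: [0.709, 0.705, 0.0, 0.0]
ft_force: [0.3, 0.6, -0.6]
grip_width: 0.0286
```

```bash
cat > m.py <<'E'
from h import *
go(.5707,.0685,.450,0)
p=np.array(get_state()["tool_pos"]);a=snap("scene").astype(float)
def hull(cx,cy,z0,z1,rad):
    P=[proj("scene",[cx+rad*np.cos(t),cy+rad*np.sin(t),z]) for t in np.linspace(0,6.28,80) for z in(z0,z1)]
    return cv2.convexHull(np.array(P,np.float32)).reshape(-1,2)
def span(h,row):
    xs=[]
    for q,w in zip(h,np.roll(h,-1,0)):
        if (q[1]-row)*(w[1]-row)<0: xs.append(q[0]+(row-q[1])/(w[1]-q[1])*(w[0]-q[0]))
    return np.round(sorted(xs),2)
h=hull(p[0],p[1],p[2]-.194,p[2]-.174,.0145)
red=a[...,2]-a[...,1]
for row in range(170,188,2):print("cap",row,"pred",span(h,row),"red",red[row,398:424].astype(int))
h=hull(.5707,.0685,.222,.233,.0113);br=a[...,2]-a[...,0]
for row in range(191,200,2):print("stub",row,"pred",span(h,row),"brass",br[row,398:424].astype(int))
E
python3 m.py
```

```text
d [-1.25  0.09 -1.17] w [ 0.01  0.   -0.27] ft [ 0.3   0.62 -0.65] tq [-0.04  -0.022 -0.049] grip 0.0286 q [-0.041  0.38  -0.246  1.89   0.117  0.885 -0.349] pos [0.5706 0.0697 0.4488] yaw -0.27 t 14.05
cap 170 pred [406.28 419.15] red [-22 -21 -23 -21 -22 -21 -16  42 148 152  61  12   4   4   3   3   2   3
   3   4   5  36  52  22  -8 -14]
cap 172 pred [405.22 421.34] red [-25 -23 -23 -24 -21 -19  13  96 165 132  39   6   2   2   2   2   2   3
   2   3   8  54 109 108  43 -12]
cap 174 pred [404.84 422.07] red [-30 -25 -21 -21 -21 -12  39 110 120  58  15   3   2   3   3   2   3   1
   2   4  27  77 123 124  55  -8]
cap 176 pred [404.46 421.74] red [-34 -31 -25 -21 -20  -7  60  97  72  17   3   3   2   3   2   2   3   3
   2   7  51 109 127 105  39  -9]
cap 178 pred [404.08 421.3 ] red [-34 -33 -33 -27 -21   0  82  97  50  12   3   2   3   3   2   3   3   2
   5  20  67 113 118  72  14 -17]
cap 180 pred [403.7  420.86] red [-35 -34 -33 -34 -32  -8  70  80  24   6   2   2   3   3   3   3   3   2
   7  45  99 123 112  50  -6 -22]
cap 182 pred [403.61 420.42] red [-33 -34 -33 -33 -34 -30
[... 377 characters left out ...]
[402.73 415.32] brass [-22 -23 -23  -1  74 115 135 124  80  41  15   6   9  15  47  96  81  31
  -8 -14 -15 -16 -15 -15 -17 -15]
stub 193 pred [402.35 415.41] brass [-23 -23 -19  28 107 119 117 125 132 120 108 104 107 109 117 116  97  43
  -3 -14 -16 -14 -14 -16 -14 -16]
stub 195 pred [401.96 414.98] brass [ -6  59 121 127 119 119 124 118 116 119 120 123 121 121 119 114  79  29
  -9 -15 -14 -15 -15 -16 -16 -16]
stub 197 pred [402.48 414.55] brass [ 15  99 136 135 118 111 111 112 117 120 119 118 119 120 119 122 129  81
  11 -13 -16 -16 -14 -16 -16 -15]
stub 199 pred [404.84 413.23] brass [ 29  70 115 136 134 125 115 114 118 121 121 119 118 117 116 119 134 127
  73   6 -15 -14 -17 -15 -15 -17]
```

Emit:
send_rows(targets=[{"dx": -1.5, "dy": 0, "dz": 5, "wx": 0, "wy": 0, "wz": 0}, {"dx": -1.5, "dy": 0, "dz": 10, "wx": 0, "wy": 0, "wz": 0}, {"dx": -1.5, "dy": 0, "dz": 12, "wx": 0, "wy": 0, "wz": 0}, {"dx": -1.5, "dy": 0, "dz": 12, "wx": 0, "wy": 0, "wz": 0}, {"dx": -1.5, "dy": 0, "dz": 12, "wx": 0, "wy": 0, "wz": 0}], squeeze=30)

```text
clock: 14.6
tool_pos: [0.5706, 0.0683, 0.4366]
ee_rot: [0.709, 0.705, -0.0, -0.0]
ft_force: [-0.4, 0.4, -0.2]
grip_width: 0.0286
```

```bash
python3 m.py | grep -v "cap 1[678][24680] " 
```

```text
d [  0.2    0.06 -13.36] w [-0.01  0.   -0.27] ft [-0.37  0.35 -0.18] tq [-0.094 -0.136 -0.032] grip 0.0286 q [-0.041  0.393 -0.244  1.904  0.122  0.859 -0.351] pos [0.5706 0.0683 0.4366] yaw -0.27 t 14.6
   4   4   3   4   4   4   4   4]
   4   7   5   4   4   3   3   4]
   7  44  80  51   6  -9  -6  -5]
  19  67 119 122  54  -8 -22 -23]
  41  93 126 118  53  -6 -20 -22]
  52 111 125  92  31 -15 -21 -21]
  83 119 116  64   5 -21 -23 -23]
 102 122  98  34 -14 -22 -21 -22]
stub 191 pred [402.73 415.32] brass [-22 -22 -24  -1  74 110 113  90  60  46  58  80  84  82  80 100  88  48
   9 -10 -15 -17 -17 -15 -14 -16]
stub 193 pred [402.35 415.41] brass [-24 -22 -17  27 108 119 111 111 116 113 106 105 106 110 118 116  97  45
  -4 -14 -14 -15 -15 -16 -15 -15]
stub 195 pred [401.96 414.98] brass [ -6  57 120 128 119 115 113 111 113 118 121 121 122 121 118 114  79  29
  -8 -14 -15 -15 -16 -14 -15 -15]
stub 197 pred [402.48 414.55] brass [ 15  99 134 133 118 111 110 113 116 119 119 119 119 119 118 117 101  52
   0 -14 -16 -15 -15 -14 -16 -15]
stub 199 pred [404.84 413.23] brass [ 28  71 114 137 135 125 116 114 117 119 120 117 119 118 116 115 115  99
  48  -4 -14 -16 -14 -14 -17 -15]
```

Emit:
send_rows(targets=[{"dx": -0.3, "dy": 0, "dz": 4, "wx": 0, "wy": 0, "wz": 0}, {"dx": -0.3, "dy": 0, "dz": 7, "wx": 0, "wy": 0, "wz": 0}, {"dx": -0.3, "dy": 0, "dz": 9, "wx": 0, "wy": 0, "wz": 0}, {"dx": -0.3, "dy": 0, "dz": 11, "wx": 0, "wy": 0, "wz": 0}, {"dx": -0.3, "dy": 0, "dz": 11, "wx": 0, "wy": 0, "wz": 0}])

```text
clock: 15.15
tool_pos: [0.5705, 0.068, 0.4254]
ee_rot: [0.709, 0.705, -0.0, -0.0]
ft_force: [-0.8, -0.4, 0.2]
grip_width: 0.0282
```

```bash
python3 -c "from h import *;go(.5707,.0685,.413,0)"
```

```text
d [ 0.55  0.16 12.4 ] w [-0.03  0.01 -0.27] ft [-0.76 -0.43  0.23] tq [-0.035 -0.112 -0.052] grip 0.0282 q [-0.042  0.405 -0.242  1.917  0.127  0.835 -0.356] pos [0.5705 0.068  0.4254] yaw -0.27 t 15.15
```

Emit:
send_rows(targets=[{"dx": 0, "dy": 0, "dz": 2, "wx": 0, "wy": 0, "wz": 0}, {"dx": 0, "dy": 0, "dz": 4, "wx": 0, "wy": 0, "wz": 0}, {"dx": 0, "dy": 0, "dz": 6, "wx": 0, "wy": 0, "wz": 0}, {"dx": 0, "dy": 0, "dz": 8, "wx": 0, "wy": 0, "wz": 0}, {"dx": 0, "dy": 0, "dz": 8, "wx": 0, "wy": 0, "wz": 0}])

```text
clock: 15.65
tool_pos: [0.5705, 0.0679, 0.4174]
ee_rot: [0.709, 0.705, -0.0, -0.0]
ft_force: [-0.2, 0.1, 0.2]
grip_width: 0.0282
```

Emit:
send_rows(targets=[{"dx": 0, "dy": 0, "dz": 1, "wx": 0, "wy": 0, "wz": 0}, {"dx": 0, "dy": 0, "dz": 2, "wx": 0, "wy": 0, "wz": 0}, {"dx": 0, "dy": 0, "dz": 2, "wx": 0, "wy": 0, "wz": 0}])

```text
clock: 15.95
tool_pos: [0.5706, 0.0679, 0.4156]
ee_rot: [0.709, 0.705, -0.0, -0.0]
ft_force: [0.4, 0.2, -1.0]
grip_width: 0.0281
```

Emit:
send_rows(targets=[{"dx": 0, "dy": 0, "dz": 1, "wx": 0, "wy": 0, "wz": 0}, {"dx": 0, "dy": 0, "dz": 1, "wx": 0, "wy": 0, "wz": 0}])

```text
clock: 16.15
tool_pos: [0.5706, 0.068, 0.4147]
ee_rot: [0.709, 0.705, -0.0, -0.0]
ft_force: [-1.0, -0.1, 0.2]
grip_width: 0.0283
```

```bash
python3 -c "from h import *;go(.5707,.0685,.413,0)"
```

```text
d [0.53 0.14 1.67] w [-0.01  0.   -0.27] ft [-0.99 -0.09  0.17] tq [-0.029 -0.101  0.027] grip 0.0283 q [-0.045  0.417 -0.239  1.929  0.133  0.811 -0.361] pos [0.5706 0.068  0.4147] yaw -0.27 t 16.15
```

Next, small downward steps until contact force appears.

Emit:
send_rows(targets=[{"dx": 0, "dy": 0, "dz": 0.7, "wx": 0, "wy": 0, "wz": 0}, {"dx": 0, "dy": 0, "dz": 0.7, "wx": 0, "wy": 0, "wz": 0}])

```text
clock: 16.35
tool_pos: [0.5706, 0.0679, 0.414]
ee_rot: [0.709, 0.705, -0.0, -0.0]
ft_force: [0.3, 0.0, 0.2]
grip_width: 0.0281
```

Emit:
send_rows(targets=[{"dx": 0, "dy": 0, "dz": 0.7, "wx": 0, "wy": 0, "wz": 0}, {"dx": 0, "dy": 0, "dz": 0.7, "wx": 0, "wy": 0, "wz": 0}])

```text
clock: 16.55
tool_pos: [0.5706, 0.068, 0.4133]
ee_rot: [0.709, 0.705, -0.0, -0.0]
ft_force: [0.1, 0.1, -0.1]
grip_width: 0.0284
```

Emit:
send_rows(targets=[{"dx": 0, "dy": 0, "dz": 0.7, "wx": 0, "wy": 0, "wz": 0}, {"dx": 0, "dy": 0, "dz": 0.7, "wx": 0, "wy": 0, "wz": 0}])

```text
clock: 16.75
tool_pos: [0.5706, 0.068, 0.4126]
ee_rot: [0.709, 0.705, -0.0, -0.0]
ft_force: [-0.3, -0.2, -0.1]
grip_width: 0.0284
```

Emit:
send_rows(targets=[{"dx": 0, "dy": 0, "dz": 0.5, "wx": 0, "wy": 0, "wz": 0}, {"dx": 0, "dy": 0, "dz": 0.5, "wx": 0, "wy": 0, "wz": 0}])

```text
clock: 16.95
tool_pos: [0.5706, 0.068, 0.4121]
ee_rot: [0.709, 0.705, -0.0, -0.0]
ft_force: [-0.9, -0.3, 0.1]
grip_width: 0.0282
```

Emit:
send_rows(targets=[{"dx": 0, "dy": 0, "dz": 0.5, "wx": 0, "wy": 0, "wz": 0}, {"dx": 0, "dy": 0, "dz": 0.5, "wx": 0, "wy": 0, "wz": 0}])

```text
clock: 17.15
tool_pos: [0.5706, 0.068, 0.4116]
ee_rot: [0.709, 0.705, -0.0, -0.0]
ft_force: [-0.2, 0.3, 0.7]
grip_width: 0.0287
```

Emit:
send_rows(targets=[{"dx": 0, "dy": 0, "dz": 0.5, "wx": 0, "wy": 0, "wz": 0}, {"dx": 0, "dy": 0, "dz": 0.5, "wx": 0, "wy": 0, "wz": 0}])

```text
clock: 17.35
tool_pos: [0.5706, 0.0679, 0.4111]
ee_rot: [0.709, 0.705, -0.0, 0.0]
ft_force: [0.8, 0.2, -0.1]
grip_width: 0.0283
```

```bash
python3 - <<'E'
from h import *
go(.5707,.0685,.413,0)
a=snap("scene");crop(a,370,140,75,85,7,"pics/c7.png")
E
```

```text
d [ 0.56  0.08 -1.88] w [-0.    0.   -0.27] ft [ 0.77  0.21 -0.14] tq [-0.006 -0.122  0.015] grip 0.0283 q [-0.046  0.421 -0.239  1.932  0.135  0.803 -0.363] pos [0.5706 0.0679 0.4111] yaw -0.27 t 17.35
```

View pics/c7.png

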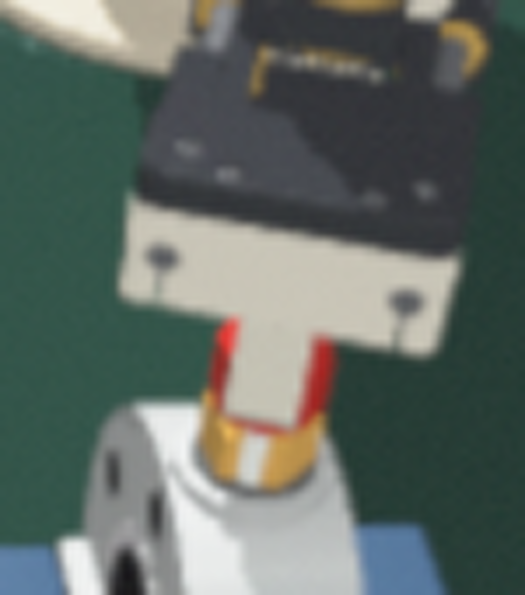

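Emit:
send_rows(targets=[{"dx": 0, "dy": 0, "dz": 0.5, "wx": 0, "wy": 0, "wz": 0}, {"dx": 0, "dy": 0, "dz": 0.5, "wx": 0, "wy": 0, "wz": 0}])

```text
clock: 17.6
tool_pos: [0.5706, 0.068, 0.411]
ee_rot: [0.709, 0.705, 0.0, 0.0]
ft_force: [0.2, -1.1, 4.3]
grip_width: 0.0281
```

Emit:
send_rows(targets=[{"dx": 0, "dy": 0, "dz": 0.5, "wx": 0, "wy": 0, "wz": 0}, {"dx": 0, "dy": 0, "dz": 0.5, "wx": 0, "wy": 0, "wz": 0}])

```text
clock: 17.8
tool_pos: [0.5706, 0.068, 0.411]
ee_rot: [0.709, 0.705, 0.0, 0.0]
ft_force: [-2.1, -0.9, 9.3]
grip_width: 0.0282
```

Emit:
send_rows(targets=[{"dx": 0, "dy": 0, "dz": 0.5, "wx": 0, "wy": 0, "wz": 0}, {"dx": 0, "dy": 0, "dz": 0.5, "wx": 0, "wy": 0, "wz": 0}])

```text
clock: 18.0
tool_pos: [0.5706, 0.068, 0.4109]
ee_rot: [0.709, 0.705, 0.0, 0.0]
ft_force: [-4.0, -0.6, 12.5]
grip_width: 0.0284
```

Emit:
send_rows(targets=[{"dx": 0, "dy": 0, "dz": 0.5, "wx": 0, "wy": 0, "wz": 0}, {"dx": 0, "dy": 0, "dz": 0.5, "wx": 0, "wy": 0, "wz": 0}])

```text
clock: 18.2
tool_pos: [0.5706, 0.068, 0.4108]
ee_rot: [0.709, 0.705, 0.001, 0.001]
ft_force: [-4.2, -1.5, 16.2]
grip_width: 0.0284
```

Emit:
send_rows(targets=[{"dx": 0, "dy": 0, "dz": -1.5, "wx": 0, "wy": 0, "wz": 0}, {"dx": 0, "dy": 0, "dz": -1.5, "wx": 0, "wy": 0, "wz": 0}])

```text
clock: 18.4
tool_pos: [0.5706, 0.068, 0.411]
ee_rot: [0.709, 0.705, 0.0, 0.0]
ft_force: [-1.0, -0.7, 7.4]
grip_width: 0.0285
```

Emit:
send_rows(targets=[{"dx": 0, "dy": 0, "dz": 0, "wx": 0, "wy": 0, "wz": 0}, {"dx": 0, "dy": 0, "dz": 0, "wx": 0, "wy": 0, "wz": 0}, {"dx": 0, "dy": 0, "dz": 0, "wx": 0, "wy": 0, "wz": 0}, {"dx": 0, "dy": 0, "dz": 0, "wx": 0, "wy": 0, "wz": 0}, {"dx": 0, "dy": 0, "dz": -10, "wx": 0, "wy": 0, "wz": 0}, {"dx": 0, "dy": 0, "dz": -30, "wx": 0, "wy": 0, "wz": 0}, {"dx": 0, "dy": 0, "dz": -60, "wx": 0, "wy": 0, "wz": 0}, {"dx": -40, "dy": 0, "dz": -80, "wx": 0, "wy": 0, "wz": 0}, {"dx": -80, "dy": 0, "dz": -80, "wx": 0, "wy": 0, "wz": 0}, {"dx": -120, "dy": 0, "dz": -80, "wx": 0, "wy": 0, "wz": 0}, {"dx": -150, "dy": 0, "dz": -80, "wx": 0, "wy": 0, "wz": 0}, {"dx": -150, "dy": 0, "dz": -80, "wx": 0, "wy": 0, "wz": 0}], jaw=48)

```text
clock: 19.6
tool_pos: [0.5695, -0.0868, 0.4913]
ee_rot: [0.711, 0.703, -0.001, 0.001]
ft_force: [-0.6, -0.2, -0.8]
grip_width: 0.048
```

```bash
python3 - <<'E'
from h import *
go(.5707,.0685,.413,0)
a=snap("scene");b=snap("top")
out=[]
m=np.array([.5707,.068,.233])
for n,im,(x0,y0,w) in(("scene",a,(378,165,60)),("top",b,(142,170,50))):
    k=400/w;I=cv2.resize(im[y0:y0+w,x0:x0+w],(400,400),interpolation=cv2.INTER_CUBIC)
    J=I.copy()
    for z in(-.016,.004):
        P=[m+[.0145*np.cos(t),.0145*np.sin(t),z] for t in np.linspace(0,6.28,40)]
        cv2.polylines(J,[np.array([(proj(n,q)-[x0,y0]+.5)*k for q in P]).astype(int)],True,(255,255,0),1)
    out.append(I if n=="top" else I);
    if n=="scene":S=J
cv2.imwrite("pics/c8.png",np.hstack([out[0],S]))
cv2.imwrite("pics/s8.png",a)
E
```

```text
d [155.51  -0.55  78.  ] w [ 0.02  0.12 -0.65] ft [-0.59 -0.24 -0.76] tq [-0.039 -0.082 -0.031] grip 0.048 q [ 0.205  0.337 -0.205  1.836  0.084  0.976 -0.048] pos [ 0.5695 -0.0868  0.4913] yaw -0.65 t 19.6
```

View pics/c8.png

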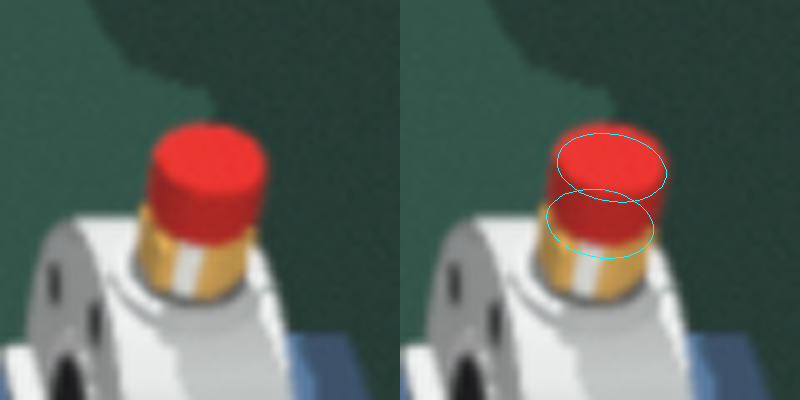

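View pics/s8.png

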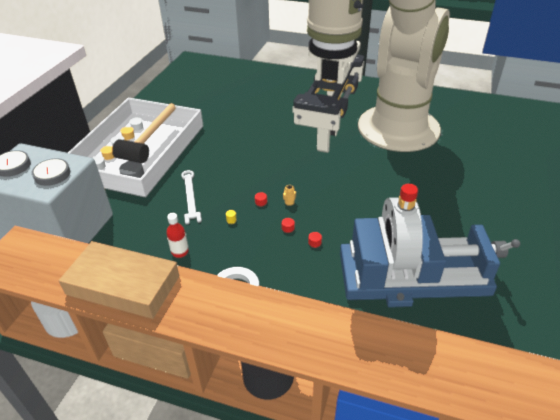

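```bash
python3 -c "from h import *;print(r.finish_job())"
```

```text
the job is handed in; nothing more can be done
None
```

The connector is screwed in and given its quarter turn, the red cap is on fully home and straight, and the job was handed in at about 20 s of the 72 s.

- **Connector:** I turned it clockwise by the hexagon flats. It turned easily (wrist torque about 0.05 N m) until between 152° and 160° of turning, where the torque jumped to about 0.42 N m. I then turned a further 90° past the middle of that interval, so the quarter turn is good to about ±4°. The jaws held 26–27 mm throughout, so they did not slip off the flats. Afterwards the white mark was on the face the turn angle predicted.
- **Red cap:** I took the farthest of the four red caps, 0.61 m from the base. It slid over the stub with no side load, hit a firm stop, and I pressed to about 16 N before letting go.
- **Last picture:** It shows the cap straight on the connector just above the hexagon, the mark unmoved, and the gripper clear. The other three red caps, the yellow cap, spare, wrench, bottle and ring are where they were.

**One disagreement:** the arm's height reading put the cap's stop about 2 mm lower than the camera does. The camera places the cap rim where fully home should be, and 2 mm is within the stated calibration error.

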